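# Fit the ballast into the floodlight's gear tray

### The arm

A 6-joint arm with a two-finger parallel gripper is mounted at the origin on the work surface. World frame = base frame: x ahead of the robot, y to its left, z up, the work surface at z = 0. Lengths are in mm, angles in rad, forces in N, time in s.
With the tool pointing down it reaches from about 325 to 925 mm from the base axis. Payload 3.1 kg.
Tool frame: the origin (TCP) lies on the centre line of the jaws, within the pads' length; the fingertips stand 22 mm ahead of it and the grasp point (between the pads) lies 3 mm ahead of it (arm.finger_overhang is the distance from the TCP to the fingertips, in mm); z points along the fingers, x is the direction in which the jaws open and shut, and the axes are right-handed (so a half turn about z gives the same grasp; the last joint's range is limited). The gripper opens to 85 mm and grips with 20 to 120 N. Pads are 22 mm wide; open, the fingers measure 114 mm over their backs; the gripper's body (76 mm by 85 mm) begins 54 mm behind the grasp point. The pads swing forward as they close: fully open they stand 13 mm farther back than shut.
Start: joints at [1.048, 0.217, 1.613, -0, 1.311, -0.112], TCP at [249.573, 573.021, 253.3] pointing down, gripper open.
Joint ranges: [-2.75, 2.75], [-0.78, 2.1], [0.31, 2.55], [-1.13, 4.27], [0.13, 2.63], [-2.58, 2.58]. Speed limits (rad/s): [2.79, 2.79, 3.14, 3.14, 3.14, 3.14].

### API

Orientations are given as a 3x3 rotation matrix whose columns are the frame's x, y, z axes.
In Python, from cell import monitor, camera, calibration, ticket, arm gives the robot as it stands.
- The arm moves only by the tool servo_tool, never from a script. Its argument "plan" is a list of rows, each an object of numbers: "x", "y", "z": the shift along the tool's x, y, z in m; "wx", "wy", "wz": the turn, a rotation vector about the tool's x, y, z in degrees; "hand": the opening, from 0 (shut) to 1 (fully open). In form: [{"x": .., "y": .., "z": .., "wx": .., "wy": .., "wz": .., "hand": ..}, ...]. A call has 1 to 20 rows; each row is the pose to reach, as a shift and turn from the pose commanded when the call began, along the tool's axes at that moment; what a row does not reach only later rows make up. A row lasts 1/12 s, in which the tool goes at most 41.7 mm and 7.16 degrees, less where a joint would pass 70% of its speed; a pose out of reach is approached as far as the arm can. A call with a gripper value outside its range is refused whole. The fingers move at their own pace and stop on an object; "force" is the grip in N (left out, the last holds). Time passes only in rows, so rows that repeat a pose let the fingers close. It gives the time, the measured TCP pose, the force and the opening at its end, in the units of the state.
- monitor.observe(): the state, without advancing time (a new reading comes with each control period).
- camera(name): name is "side" or "top" or "wrist"; returns the picture (384x512x3 uint8, red, green, blue); there is no depth.
- calibration(name): a dict with "fx", "fy", "cx", "cy" (pixels), "R" (3x3) and "t" (3): a world point X has camera coordinates R X + t. Camera axes: x right, y down, z forward; pixel columns grow to the right and rows downward; lengths in mm; the calibration is good to about 2 mm. A picture is of the moment at which its call begins: read the wrist's pose just before it. calibration takes no time and is no camera call; for the wrist camera it gives the pose at the moment of the call.
- ticket.sign_off(): hands the job in, once; it reports no verdict.
The state is a dict: "t": time; "qpos": joint angles; "dq": joint speeds; "tau": joint torques, N m; "tcp_pos": TCP position; "ee_rot": TCP orientation; "contact_force": force on the tool from outside, world axes, zero at the start; "ft_torque": the same for the moment, N m; "width": finger opening in mm.
Only numpy, scipy, OpenCV 4.12 (cv2) and the standard library are available. Lean on these libraries where they do the work, as an engineer would, in place of code of your own. Each camera call takes 0.05 s, during which the arm holds its last target. There are 200 camera calls.

### The job

The ballast is standing on end: first lay it down on the green mat with its yellow label up and let go of it there. Then take it again and set it (do not drop it) into the recess of the black gear tray, label up and with its black terminal end towards the tray's blue cable gland, and press it down until it is fully home, flush with the tray's rim. Leave the solder reel, the meter and the screwdriver where they are.

Things in the scene. Friction and masses are not known exactly. Their poses are not given: they have to be found in the camera images.
- ballast: Loose white cuboid, 120 long (its z) x 60 wide (y) x 44 thick (x) mm, about 0.5 kg. Starts standing on its plain white end, z up. Origin: centre of that plain end face. +z points to the black terminal end (last 22 mm black, brass dots); +x points out of the face with the yellow label (a yellow strip across the terminal end marks that side); -x is the blank back.
- label (a point): Point on the ballast: centre of its labelled 120 x 60 face (22 mm along x, 60 mm along z from the ballast's origin). Axes as the ballast's.
- terminals (a point): Point on the ballast: centre of its black terminal end face (120 mm along z from the ballast's origin). Axes as the ballast's.
- tray: Black gear tray fixed to the bench, 230 (x) x 130 (y) x 62 (z) mm; recess 124 (x) x 64 (y) mm in the middle of its top, 3 mm chamfer. +x points to the end with the blue cable gland (30 mm long, on the end wall) and a blue mark on the rim. Origin: centre of underside. Fixed ledges at both ends of the recess, 44 mm below the rim, carry the ballast when home, label level with rim.
- tray_mouth (a point): Centre of the recess's mouth, at the height of the rim (62 mm above the bench). Axes as the tray's.
- seat (a joint): Aluminium seat plate (98 x 58 mm) in the recess, held by dry friction. 0 = up: its top is 28 mm below the rim, so a ballast set on it stands 16 mm proud. Pressing the ballast with 8 to 12 N slides it down; 0.016 m = fully down, level with the ledges. It stays where it is left.
- mat: Green mat fixed to the bench, 240 (x) x 180 (y) x 3 (z) mm. Origin: centre of the underside.
- solder: Bystander: reel of solder standing on the bench, 60 mm across, 46 mm high. Origin: centre of the underside.
- meter: Bystander: orange multimeter lying on the bench, 150 (x) x 78 (y) x 34 (z) mm. Origin: centre of the underside.
- driver: Bystander: yellow-handled screwdriver lying on the bench along its x, about 200 mm long, under 35 mm high.
Not all that is in view belongs to the job. Leave any purple or red look-alike of the ballast alone.

How it is judged:
By the outcome, as a careful person would: the job done as asked, in the order asked, and still so for the second after the job is handed in, with the robot touching nothing.
It also fails if it takes over 64 s, if anything falls off the work surface, if the arm or the gripper's body presses on something with over 40 N, if the wrist force passes 120 N, or if a joint passes its speed limit or range.

## Working session

There is one attempt and no reset: what is moved stays moved. The work goes in short steps, Python scripts to look and compute and a tool call to move; the robot and the scene stay as the last step left them, time stands still between calls to the robot, and variables do not carry over. Pictures are saved under pics/ and viewed, about 8 in all and at most 12, crops included, and the job is handed in when it is done.

Besides the shell and the picture viewer there is one more tool, called after "Request:" by a JSON object that holds its "fn" and its "kwargs", one argument or row to a line. servo_tool: Moves the arm, as the interface text tells. Its arguments: {"type":"object","properties":{"plan":{"type":"array","items":{"type":"object","properties":{"x":{"type":"number"},"y":{"type":"number"},"z":{"type":"number"},"wx":{"type":"number"},"wy":{"type":"number"},"wz":{"type":"number"},"hand":{"type":"number"}}}},"force":{"type":"number"}},"required":["plan"]}

```bash
mkdir -p pics; cat > h.py <<'E'
import numpy as np, cv2
from cell import monitor, camera, calibration, ticket, arm
def proj(c,P):
    P=np.atleast_2d(P).astype(float); q=(np.array(c['R'])@P.T).T+np.array(c['t'])
    return np.c_[c['fx']*q[:,0]/q[:,2]+c['cx'], c['fy']*q[:,1]/q[:,2]+c['cy']]
def unproj(c,uv,z):
    R=np.array(c['R']);t=np.array(c['t']);o=-R.T@t;out=[]
    for u,v in np.atleast_2d(uv):
        d=R.T@np.array([(u-c['cx'])/c['fx'],(v-c['cy'])/c['fy'],1]); out.append(o+d*(z-o[2])/d[2])
    return np.round(np.array(out),1)
def save(im,n,s=1.0): cv2.imwrite('pics/'+n,cv2.resize(im,None,fx=s,fy=s,interpolation=cv2.INTER_CUBIC)[:,:,::-1])
E
python3 - <<'E'
from h import *
for n in('top','side'):
    im=camera(n); np.save(n+'0.npy',im); save(im,n+'0.png',1.5); c=calibration(n); print(n,{k:np.round(v,4).tolist() for k,v in c.items()}, (-np.array(c['R']).T@np.array(c['t'])).round())
s=monitor.observe();print(s)
E
```

```text
top {'fx': 448.249, 'fy': 448.249, 'cx': 249.8361, 'cy': 190.8733, 'R': [[0.028, -0.9995, 0.0169], [-0.9946, -0.0296, -0.0994], [0.0998, -0.014, -0.9949]], 't': [-21.5778, 597.6521, 1224.3269]} [ 473.   13. 1278.]
side {'fx': 353.138, 'fy': 353.138, 'cx': 255.945, 'cy': 192.5892, 'R': [[0.9323, -0.3609, 0.0239], [-0.1785, -0.5166, -0.8374], [0.3146, 0.7765, -0.546]], 't': [-522.0605, 164.7571, 611.005]} [ 324. -578.  484.]
{'t': 0.1, 'qpos': array([ 1.04775759e+00,  2.17712232e-01,  1.61479568e+00, -6.64140773e-06,
        1.31130088e+00, -1.12161611e-01]), 'dq': array([ 0.00018985, -0.00249819, -0.00446366,  0.00117228,  0.00023783,
        0.00071694]), 'tau': array([-5.79305251e-04, -3.98078406e+01, -3.04970706e+01, -2.40475820e-04,
        4.26458268e-03, -2.13344981e-05]), 'tcp_pos': array([249.24304164, 572.3928168 , 252.06651379]), 'ee_rot': array([[ 3.99410827e-01,  9.16771388e-01, -1.10143394e-03],
       [ 9.16769403e-01, -3.99412273e-01, -1.92305988e-03],
       [-2.20293251e-03, -2.41670003e-04, -9.99997544e-01]]), 'contact_force': array([0.42453925, 0.60500963, 0.51045835]), 'ft_torque': array([-0.0462067 , -0.01649434, -0.02045844]), 'width': 85.26389558653561}
```

View pics/top0.png

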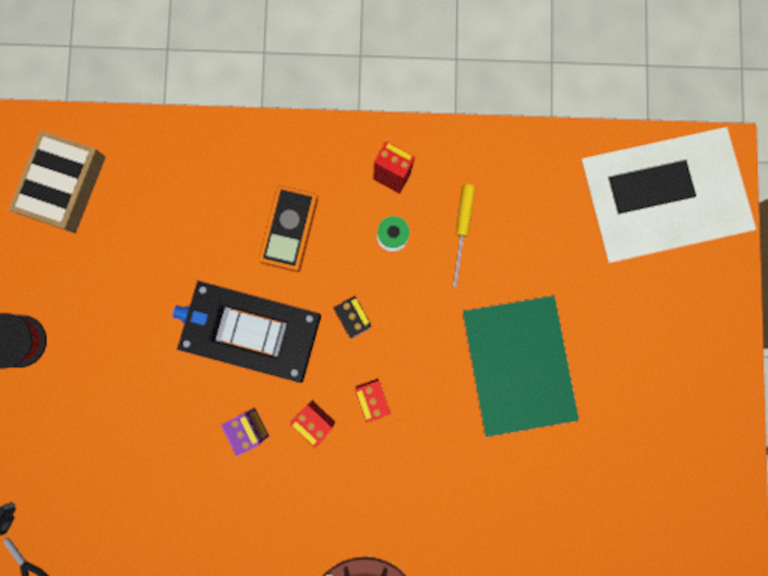

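View pics/side0.png

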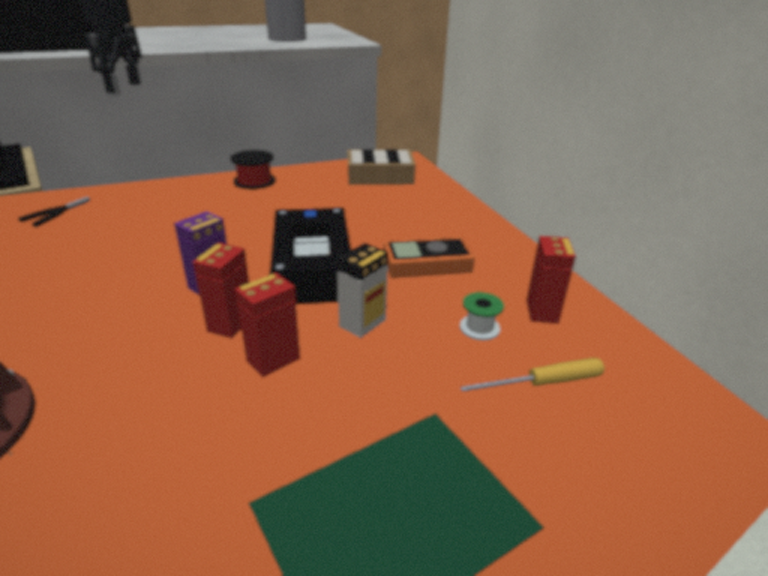

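View pics/crop0.png

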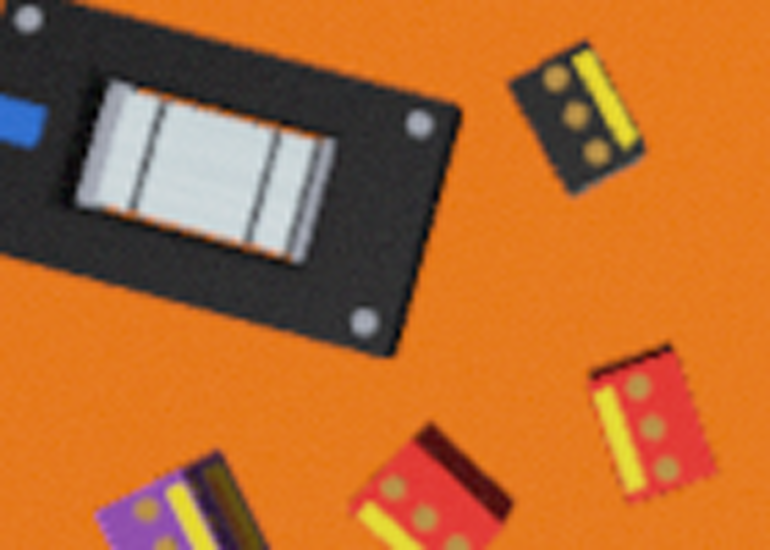

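```bash
cat >> h.py <<'E'
from scipy.spatial.transform import Rotation as Ro
def delta(p,R,note=''):
    s=monitor.observe(); R0=np.array(s['ee_rot']); 
    d=R0.T@(np.array(p)-s['tcp_pos'])/1000; w=np.degrees(Ro.from_matrix(R0.T@R).as_rotvec())
    print(note,'d',d.round(4),'w',w.round(2),'rows>=',max(np.linalg.norm(d)/.0417,np.linalg.norm(w)/7.16).round(1))
def nrm(v): v=np.array(v,float); return v/np.linalg.norm(v)
def Rxz(x,z): x=nrm(x);z=nrm(z);y=np.cross(z,x);return np.c_[x,y,z]
E
python3 - <<'E'
from h import *
c=calibration('top')
P=unproj(c,np.array([(510,82),(588,42),(645,152),(575,195)])/5.5+[129.6,189.6],120)
print(P,np.linalg.norm(np.diff(P,axis=0),axis=1)); ctr=P.mean(0);print('ctr',ctr)
by=nrm(nrm(P[1]-P[2])+nrm(P[0]-P[3])); u=nrm(np.cross(by,[0,0,1]));print('by',by,'u',u)
T=np.array([[595,314.6],[541.6,93.7],[419,119.6],[471.5,345.4]]);print('tray ctr',T.mean(0),'x',nrm(T[0]+T[3]-T[1]-T[2]))
th=np.radians(60)
for sgn in(1,-1):
  x=sgn*by
  delta([ctr[0]+120*u[0],ctr[1]+120*u[1],260],Rxz(x,[0,0,-1]),sgn)
E
```

```text
[[551.5  67.1 120. ]
 [571.4  31.  120. ]
 [520.4   2.7 120. ]
 [499.4  34.9 120. ]] [41.22159628 58.32572331 38.44268461]
ctr [535.675  33.925 120.   ]
by [0.86276176 0.50561066 0.        ] u [ 0.50561066 -0.86276176  0.        ]
tray ctr [506.775 218.325] x [0.23067806 0.97303013]
1 d [-0.4499  0.5746 -0.0071] w [3.000e-02 1.300e-01 3.609e+01] rows>= 17.5
-1 d [-0.4499  0.5746 -0.0071] w [-1.6000e-01  3.0000e-02 -1.4391e+02] rows>= 20.1
```

Request:
{"fn": "servo_tool", "kwargs": {
  "plan": [
    {"x": -0.45,"y": 0.575,"z": -0.007,"wz": 36,"hand": 1},
    {"x": -0.45,"y": 0.575,"z": -0.007,"wz": 36,"hand": 1},
    {"x": -0.45,"y": 0.575,"z": -0.007,"wz": 36,"hand": 1},
    {"x": -0.45,"y": 0.575,"z": -0.007,"wz": 36,"hand": 1},
    {"x": -0.45,"y": 0.575,"z": -0.007,"wz": 36,"hand": 1},
    {"x": -0.45,"y": 0.575,"z": -0.007,"wz": 36,"hand": 1},
    {"x": -0.45,"y": 0.575,"z": -0.007,"wz": 36,"hand": 1},
    {"x": -0.45,"y": 0.575,"z": -0.007,"wz": 36,"hand": 1},
    {"x": -0.45,"y": 0.575,"z": -0.007,"wz": 36,"hand": 1},
    {"x": -0.45,"y": 0.575,"z": -0.007,"wz": 36,"hand": 1},
    {"x": -0.45,"y": 0.575,"z": -0.007,"wz": 36,"hand": 1},
    {"x": -0.45,"y": 0.575,"z": -0.007,"wz": 36,"hand": 1},
    {"x": -0.45,"y": 0.575,"z": -0.007,"wz": 36,"hand": 1},
    {"x": -0.45,"y": 0.575,"z": -0.007,"wz": 36,"hand": 1},
    {"x": -0.45,"y": 0.575,"z": -0.007,"wz": 36,"hand": 1},
    {"x": -0.45,"y": 0.575,"z": -0.007,"wz": 36,"hand": 1},
    {"x": -0.45,"y": 0.575,"z": -0.007,"wz": 36,"hand": 1},
    {"x": -0.45,"y": 0.575,"z": -0.007,"wz": 36,"hand": 1},
    {"x": -0.45,"y": 0.575,"z": -0.007,"wz": 36,"hand": 1},
    {"x": -0.45,"y": 0.575,"z": -0.007,"wz": 36,"hand": 1}
  ]
}}

```text
invalid input
```

```bash
python3 - <<'E'
from h import *
s=monitor.observe();print(s['qpos'].round(4),s['tcp_pos'].round(1),s['ee_rot'].round(3).tolist())
im=camera('wrist');save(im,'w1.png',1.5);c=calibration('wrist');print(-c['R'].T@c['t'],c['R'][2], s['ee_rot'].T@(-c['R'].T@c['t']-s['tcp_pos']))
u=np.array([.5056,-.8628,0]);by=np.array([.8628,.5056,0]);th=np.radians(60)
zt=-np.cos(th)*np.array([0,0,1])-np.sin(th)*u
g=np.array([535.7,33.9,0])+8*u+[0,0,67]
R=Rxz(by,zt)
delta(g-80*zt,R,'pre'); delta(g-3*zt,R,'grasp')
E
```

```text
[ 1.0478  0.2177  1.6148 -0.      1.3113 -0.1122] [249.2 572.4 252.1] [[0.399, 0.917, -0.001], [0.917, -0.399, -0.002], [-0.002, -0.0, -1.0]]
[173.90002798 605.59884532 373.31491822] [ 0.29507324 -0.13142687 -0.9463925 ] [ 8.23535035e-02 -8.23645166e+01 -1.21228979e+02]
pre d [-0.4247  0.5401  0.146 ] w [57.95 18.97 32.64] rows>= 16.8
grasp d [-0.3853  0.4863  0.1844] w [57.95 18.97 32.64] rows>= 15.5
```

View pics/w1.png

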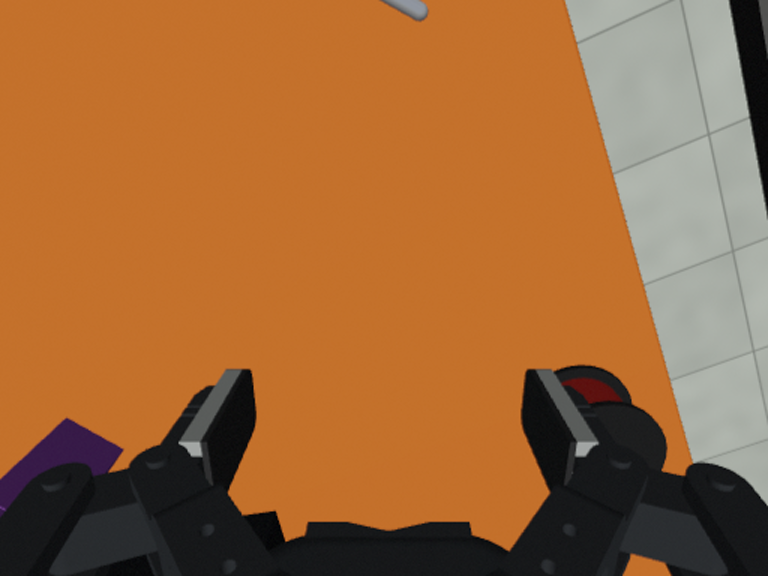

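Request:
{"fn": "servo_tool", "kwargs": {
  "plan": [
    {"x": -0.04,"y": 0.05,"z": 0,"wx": 0,"wy": 0,"wz": 5,"hand": 1},
    {"x": -0.45,"y": 0.575,"z": -0.007,"wx": 0,"wy": 0,"wz": 36,"hand": 1}
  ],
  "force": 60
}}

```text
t: 0.32
tcp_pos: [288.1, 499.6, 252.8]
ee_rot: [[0.584, 0.812, -0.001], [0.812, -0.584, -0.001], [-0.001, -0.0, -1.0]]
contact_force: [0.3, -1.1, -0.3]
width: 85.6
```

Request:
{"fn": "servo_tool", "kwargs": {
  "plan": [
    {"x": -0.282,"y": 0.582,"z": -0.01,"wx": 0,"wy": 0,"wz": 24,"hand": 1},
    {"x": -0.282,"y": 0.582,"z": -0.01,"wx": 0,"wy": 0,"wz": 24,"hand": 1},
    {"x": -0.282,"y": 0.582,"z": -0.01,"wx": 0,"wy": 0,"wz": 24,"hand": 1},
    {"x": -0.282,"y": 0.582,"z": -0.01,"wx": 0,"wy": 0,"wz": 24,"hand": 1},
    {"x": -0.282,"y": 0.582,"z": -0.01,"wx": 0,"wy": 0,"wz": 24,"hand": 1},
    {"x": -0.282,"y": 0.582,"z": -0.01,"wx": 0,"wy": 0,"wz": 24,"hand": 1},
    {"x": -0.282,"y": 0.582,"z": -0.01,"wx": 0,"wy": 0,"wz": 24,"hand": 1},
    {"x": -0.282,"y": 0.582,"z": -0.01,"wx": 0,"wy": 0,"wz": 24,"hand": 1},
    {"x": -0.282,"y": 0.582,"z": -0.01,"wx": 0,"wy": 0,"wz": 24,"hand": 1},
    {"x": -0.282,"y": 0.582,"z": -0.01,"wx": 0,"wy": 0,"wz": 24,"hand": 1},
    {"x": -0.282,"y": 0.582,"z": -0.01,"wx": 0,"wy": 0,"wz": 24,"hand": 1},
    {"x": -0.282,"y": 0.582,"z": -0.01,"wx": 0,"wy": 0,"wz": 24,"hand": 1},
    {"x": -0.282,"y": 0.582,"z": -0.01,"wx": 0,"wy": 0,"wz": 24,"hand": 1},
    {"x": -0.282,"y": 0.582,"z": -0.01,"wx": 0,"wy": 0,"wz": 24,"hand": 1},
    {"x": -0.282,"y": 0.582,"z": -0.01,"wx": 0,"wy": 0,"wz": 24,"hand": 1},
    {"x": -0.282,"y": 0.582,"z": -0.01,"wx": 0,"wy": 0,"wz": 24,"hand": 1}
  ],
  "force": 60
}}

```text
t: 1.65
tcp_pos: [598.3, -73.5, 263.5]
ee_rot: [[0.865, 0.502, 0.001], [0.502, -0.865, -0.002], [-0.0, 0.002, -1.0]]
contact_force: [-0.8, 0.2, 1.5]
width: 85.5
```

```bash
python3 - <<'E'
from h import *
s=monitor.observe();print(s['t'],s['qpos'].round(4),s['tcp_pos'].round(1),s['ee_rot'].round(3).tolist())
u=np.array([.5056,-.8628,0]);by=np.array([.8628,.5056,0])
for a in(30,60):
  th=np.radians(a);zt=-np.cos(th)*np.array([0,0,1])-np.sin(th)*u
  g=np.array([535.7,33.9,0])+8*u+[0,0,67]
  delta(g-110*zt,Rxz(by,zt),a)
E
```

```text
1.65 [-0.2378  0.1616  1.6584 -0.0017  1.3205 -0.7632] [598.3 -73.5 263.5] [[0.865, 0.502, 0.001], [0.502, -0.865, -0.002], [-0.0, 0.002, -1.0]]
30 d [ 0.     -0.0615  0.1011] w [30.12 -0.05 -0.24] rows>= 4.2
60 d [ 0.0002 -0.0213  0.1414] w [60.12 -0.11 -0.23] rows>= 8.4
```

Request:
{"fn": "servo_tool", "kwargs": {
  "plan": [
    {"x": 0,"y": 0,"z": 0.05,"wx": 30,"wy": 0,"wz": 0,"hand": 1},
    {"x": 0,"y": 0,"z": 0.05,"wx": 30,"wy": 0,"wz": 0,"hand": 1},
    {"x": 0,"y": 0,"z": 0.05,"wx": 30,"wy": 0,"wz": 0,"hand": 1},
    {"x": 0,"y": 0,"z": 0.05,"wx": 30,"wy": 0,"wz": 0,"hand": 1},
    {"x": 0,"y": -0.021,"z": 0.141,"wx": 60,"wy": 0,"wz": 0,"hand": 1},
    {"x": 0,"y": -0.021,"z": 0.141,"wx": 60,"wy": 0,"wz": 0,"hand": 1},
    {"x": 0,"y": -0.021,"z": 0.141,"wx": 60,"wy": 0,"wz": 0,"hand": 1},
    {"x": 0,"y": -0.021,"z": 0.141,"wx": 60,"wy": 0,"wz": 0,"hand": 1},
    {"x": 0,"y": -0.021,"z": 0.141,"wx": 60,"wy": 0,"wz": 0,"hand": 1},
    {"x": 0,"y": -0.021,"z": 0.141,"wx": 60,"wy": 0,"wz": 0,"hand": 1},
    {"x": 0,"y": -0.021,"z": 0.141,"wx": 60,"wy": 0,"wz": 0,"hand": 1},
    {"x": 0,"y": -0.021,"z": 0.141,"wx": 60,"wy": 0,"wz": 0,"hand": 1}
  ]
}}

```text
t: 2.65
tcp_pos: [586.8, -50.9, 123.4]
ee_rot: [[0.863, 0.254, -0.436], [0.505, -0.433, 0.747], [0.001, -0.865, -0.502]]
contact_force: [0.9, -0.1, -0.0]
width: 85.6
```

```bash
python3 - <<'E'
from h import *
s=monitor.observe();print(s['t'],s['qpos'].round(4),s['tcp_pos'].round(1),s['ee_rot'].round(3).tolist())
c=calibration('wrist');im=camera('wrist');np.save('w2.npy',im)
# overlay predicted ballast wireframe
u=np.array([.5056,-.8628,0]);by=np.array([.8628,.5056,0]);o=np.array([535.7,33.9,0])
P=[o+a*22*u+b*30*by+[0,0,z] for a in(-1,1) for b in(-1,1) for z in(0,98,120)]
q=proj(c,P);print(q.round())
big=cv2.resize(im,None,fx=1.5,fy=1.5)
for k,(x,y) in enumerate(q): cv2.circle(big,(int(x*1.5),int(y*1.5)),4,(0,0,255),-1)
save(big,'w2.png')
E
```

```text
2.65 [-0.446   0.7752  1.3683  0.5403  1.9065 -1.0485] [586.8 -50.9 123.4] [[0.863, 0.254, -0.436], [0.505, -0.433, 0.747], [0.001, -0.865, -0.502]]
[[227. 213.]
 [217. 138.]
 [214. 115.]
 [287. 213.]
 [295. 138.]
 [298. 115.]
 [224. 253.]
 [211. 181.]
 [207. 158.]
 [290. 253.]
 [300. 181.]
 [304. 158.]]
```

View pics/w2.png

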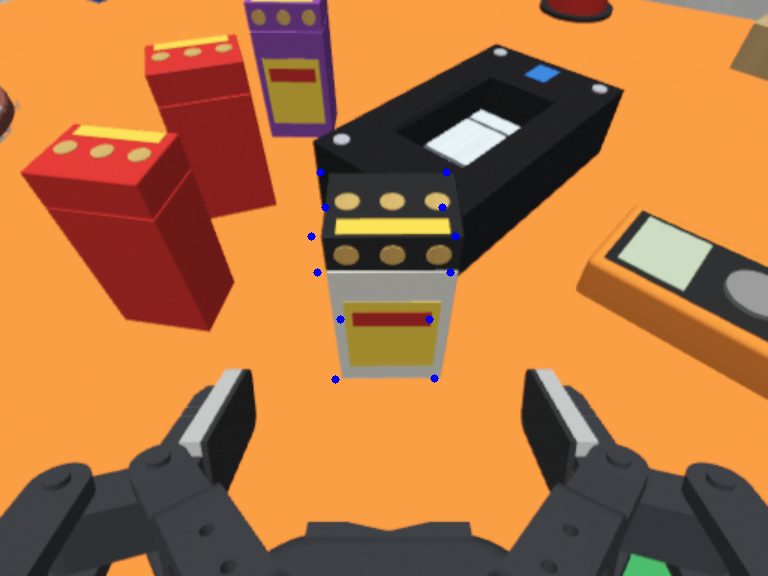

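```bash
python3 - <<'E'
from h import *
u=np.array([.5056,-.8628,0]);by=np.array([.8628,.5056,0]);th=np.radians(60);zt=-np.cos(th)*np.array([0,0,1])-np.sin(th)*u
g=np.array([539.6,36.2,0])+8*u+[0,0,67]
delta(g-3*zt,Rxz(by,zt))
E
```

```text
d [0.003  0.0036 0.1044] w [ 0.17 -0.07  0.06] rows>= 2.5
```

Request:
{"fn": "servo_tool", "kwargs": {
  "plan": [
    {"x": 0.003,"y": 0.002,"z": 0.03,"wx": 0,"wy": 0,"wz": 0,"hand": 1},
    {"x": 0.003,"y": 0.0035,"z": 0.06,"wx": 0,"wy": 0,"wz": 0,"hand": 1},
    {"x": 0.003,"y": 0.0035,"z": 0.085,"wx": 0,"wy": 0,"wz": 0,"hand": 1},
    {"x": 0.003,"y": 0.0035,"z": 0.1,"wx": 0,"wy": 0,"wz": 0,"hand": 1},
    {"x": 0.003,"y": 0.0035,"z": 0.104,"wx": 0,"wy": 0,"wz": 0,"hand": 1},
    {"x": 0.003,"y": 0.0035,"z": 0.104,"wx": 0,"wy": 0,"wz": 0,"hand": 1},
    {"x": 0.003,"y": 0.0035,"z": 0.104,"wx": 0,"wy": 0,"wz": 0,"hand": 0.55},
    {"x": 0.003,"y": 0.0035,"z": 0.104,"wx": 0,"wy": 0,"wz": 0,"hand": 0.55},
    {"x": 0.003,"y": 0.0035,"z": 0.104,"wx": 0,"wy": 0,"wz": 0,"hand": 0.55},
    {"x": 0.003,"y": 0.0035,"z": 0.104,"wx": 0,"wy": 0,"wz": 0,"hand": 0.55},
    {"x": 0.003,"y": 0.0035,"z": 0.104,"wx": 0,"wy": 0,"wz": 0,"hand": 0.55},
    {"x": 0.003,"y": 0.0035,"z": 0.104,"wx": 0,"wy": 0,"wz": 0,"hand": 0.55}
  ],
  "force": 60
}}

```text
t: 3.7
tcp_pos: [545.6, 25.2, 69.2]
ee_rot: [[0.864, 0.254, -0.436], [0.504, -0.432, 0.748], [0.002, -0.865, -0.501]]
contact_force: [-0.3, -4.9, 5.3]
width: 59.0
```

```bash
python3 - <<'E'
from h import *
s=monitor.observe();print(s['t'],s['tcp_pos'].round(1),s['ee_rot'].round(3).tolist(),s['width'],s['contact_force'].round(1))
c=calibration('wrist');im=camera('wrist');save(im,'w3.png',1.2)
E
```

```text
3.7 [545.6  25.2  69.2] [[0.864, 0.254, -0.436], [0.504, -0.432, 0.748], [0.002, -0.865, -0.501]] 58.9532918229334 [-0.3 -4.9  5.3]
```

View pics/w3.png

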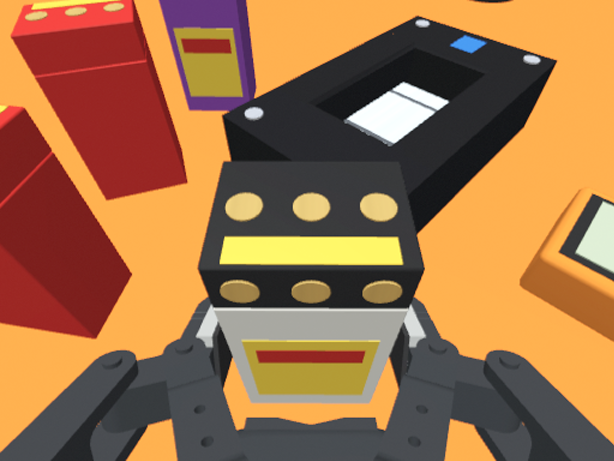

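```bash
cat >> h.py <<'E'
def lay_target(T_tb, ctr, ang, h):   # ballast flat, label up, terminal dir ang(deg), centre xy, underside height h
    a=np.radians(ang); bz=np.array([np.cos(a),np.sin(a),0]); bx=np.array([0,0,1.]); by=np.cross(bz,bx)
    B=np.eye(4); B[:3,:3]=np.c_[bx,by,bz]; B[:3,3]=np.array([ctr[0],ctr[1],h+22])-60*bz
    return B@np.linalg.inv(T_tb)
E
python3 - <<'E'
from h import *
s=monitor.observe();u=np.array([.5056,-.8628,0]);by=np.array([.8628,.5056,0])
o=np.array([539.6,36.2,0]); o+=by*(by@(s['tcp_pos']-o))
T=np.eye(4);T[:3,:3]=s['ee_rot'];T[:3,3]=s['tcp_pos']
B=np.eye(4);B[:3,:3]=np.c_[u,by,[0,0,1]];B[:3,3]=o
Ttb=np.linalg.inv(T)@B;np.save('Ttb.npy',Ttb);print(Ttb.round(2))
for h in(60,15):
  G=lay_target(Ttb,(459,-284),100,h);print(G.round(2));delta(G[:3,3],G[:3,:3],h)
E
```

```text
[[ 0.    1.    0.   -0.14]
 [ 0.5   0.   -0.87 53.64]
 [-0.87  0.   -0.5  45.51]
 [ 0.    0.    0.    1.  ]]
[[ 9.8000e-01  1.5000e-01  9.0000e-02  4.5740e+02]
 [ 1.8000e-01 -8.5000e-01 -4.9000e-01 -2.7491e+02]
 [ 0.0000e+00  5.0000e-01 -8.7000e-01  9.4500e+01]
 [ 0.0000e+00  0.0000e+00  0.0000e+00  1.0000e+00]]
60 d [-0.2274  0.0854 -0.1987] w [-89.02   5.77  21.64] rows>= 12.8
[[ 9.8000e-01  1.5000e-01  9.0000e-02  4.5740e+02]
 [ 1.8000e-01 -8.5000e-01 -4.9000e-01 -2.7491e+02]
 [ 0.0000e+00  5.0000e-01 -8.7000e-01  4.9500e+01]
 [ 0.0000e+00  0.0000e+00  0.0000e+00  1.0000e+00]]
15 d [-0.2274  0.1244 -0.1761] w [-89.02   5.77  21.64] rows>= 12.8
```

Request:
{"fn": "servo_tool", "kwargs": {
  "plan": [
    {"x": 0,"y": -0.009,"z": -0.005,"wx": 0,"wy": 0,"wz": 0,"hand": 0.5},
    {"x": 0,"y": -0.026,"z": -0.015,"wx": 0,"wy": 0,"wz": 0,"hand": 0.5},
    {"x": 0,"y": -0.052,"z": -0.03,"wx": 0,"wy": 0,"wz": 0,"hand": 0.5},
    {"x": 0,"y": -0.078,"z": -0.045,"wx": 0,"wy": 0,"wz": 0,"hand": 0.5},
    {"x": 0,"y": -0.104,"z": -0.06,"wx": 0,"wy": 0,"wz": 0,"hand": 0.5},
    {"x": 0,"y": -0.13,"z": -0.075,"wx": 0,"wy": 0,"wz": 0,"hand": 0.5},
    {"x": 0,"y": -0.13,"z": -0.075,"wx": 0,"wy": 0,"wz": 0,"hand": 0.5}
  ],
  "force": 60
}}

```text
t: 4.33
tcp_pos: [547.2, 26.3, 223.4]
ee_rot: [[0.864, 0.261, -0.431], [0.504, -0.434, 0.747], [0.008, -0.862, -0.507]]
contact_force: [1.9, -0.4, -4.6]
width: 58.9
```

```bash
python3 - <<'E'
from h import *
s=monitor.observe();print(s['tcp_pos'],s['width'],s['contact_force'].round(1),s['qpos'].round(2))
Ttb=np.load('Ttb.npy')
for h in(60,15):
  G=lay_target(Ttb,(459,-284),100,h);delta(G[:3,3],G[:3,:3],h)
E
```

```text
[547.21008117  26.26203651 223.36328386] 58.946333861841076 [ 1.9 -0.4 -4.6] [-0.37  0.53  1.54  0.61  1.93 -0.95]
60 d [-0.2304  0.2184 -0.1209] w [-88.72   5.31  21.74] rows>= 12.8
15 d [-0.2308  0.2572 -0.0981] w [-88.72   5.31  21.74] rows>= 12.8
```

Request:
{"fn": "servo_tool", "kwargs": {
  "plan": [
    {"x": -0.016,"y": 0.015,"z": -0.008,"wx": -6.1,"wy": 0.4,"wz": 1.5,"hand": 0.5},
    {"x": -0.23,"y": 0.218,"z": -0.121,"wx": -88.7,"wy": 5.3,"wz": 21.7,"hand": 0.5},
    {"x": -0.23,"y": 0.218,"z": -0.121,"wx": -88.7,"wy": 5.3,"wz": 21.7,"hand": 0.5},
    {"x": -0.23,"y": 0.218,"z": -0.121,"wx": -88.7,"wy": 5.3,"wz": 21.7,"hand": 0.5},
    {"x": -0.23,"y": 0.218,"z": -0.121,"wx": -88.7,"wy": 5.3,"wz": 21.7,"hand": 0.5},
    {"x": -0.23,"y": 0.218,"z": -0.121,"wx": -88.7,"wy": 5.3,"wz": 21.7,"hand": 0.5},
    {"x": -0.23,"y": 0.218,"z": -0.121,"wx": -88.7,"wy": 5.3,"wz": 21.7,"hand": 0.5},
    {"x": -0.23,"y": 0.218,"z": -0.121,"wx": -88.7,"wy": 5.3,"wz": 21.7,"hand": 0.5},
    {"x": -0.23,"y": 0.218,"z": -0.121,"wx": -88.7,"wy": 5.3,"wz": 21.7,"hand": 0.5},
    {"x": -0.23,"y": 0.218,"z": -0.121,"wx": -88.7,"wy": 5.3,"wz": 21.7,"hand": 0.5},
    {"x": -0.23,"y": 0.218,"z": -0.121,"wx": -88.7,"wy": 5.3,"wz": 21.7,"hand": 0.5},
    {"x": -0.23,"y": 0.218,"z": -0.121,"wx": -88.7,"wy": 5.3,"wz": 21.7,"hand": 0.5},
    {"x": -0.23,"y": 0.218,"z": -0.121,"wx": -88.7,"wy": 5.3,"wz": 21.7,"hand": 0.5},
    {"x": -0.23,"y": 0.218,"z": -0.121,"wx": -88.7,"wy": 5.3,"wz": 21.7,"hand": 0.5},
    {"x": -0.23,"y": 0.218,"z": -0.121,"wx": -88.7,"wy": 5.3,"wz": 21.7,"hand": 0.5},
    {"x": -0.23,"y": 0.218,"z": -0.121,"wx": -88.7,"wy": 5.3,"wz": 21.7,"hand": 0.5},
    {"x": -0.23,"y": 0.218,"z": -0.121,"wx": -88.7,"wy": 5.3,"wz": 21.7,"hand": 0.5},
    {"x": -0.23,"y": 0.218,"z": -0.121,"wx": -88.7,"wy": 5.3,"wz": 21.7,"hand": 0.5}
  ],
  "force": 60
}}

```text
t: 5.83
tcp_pos: [453.9, -274.3, 89.6]
ee_rot: [[0.984, 0.156, 0.08], [0.175, -0.854, -0.49], [-0.008, 0.496, -0.868]]
contact_force: [-0.8, 1.1, -5.2]
width: 58.9
```

```bash
python3 - <<'E'
from h import *
s=monitor.observe();print(s['t'],s['tcp_pos'],s['width'],s['contact_force'].round(1),s['qpos'].round(2))
Ttb=np.load('Ttb.npy')
for h in(60,12,5,3):
  G=lay_target(Ttb,(459,-284),100,h);delta(G[:3,3],G[:3,:3],h)
im=camera('side');c=calibration('side');np.save('s3.npy',im)
G=lay_target(Ttb,(459,-284),100,60); T=np.eye(4);T[:3,:3]=s['ee_rot'];T[:3,3]=s['tcp_pos'];B=T@Ttb
q=proj(c,[(B@[a*22,b*30,z,1])[:3] for a in(-1,1) for b in(-1,1) for z in(0,98,120)])
big=cv2.resize(im,None,fx=1.5,fy=1.5,interpolation=cv2.INTER_CUBIC)
for x,y in q: cv2.circle(big,(int(x*1.5),int(y*1.5)),3,(0,0,255),-1)
save(big,'s3.png')
E
```

```text
5.8333 [ 453.92083399 -274.30276876   89.55969553] 58.863702157028186 [-0.8  1.1 -5.2] [-0.46  0.14  2.14 -0.71  0.67 -0.12]
60 d [ 0.0033  0.0035 -0.0037] w [-0.32  0.48  0.28] rows>= 0.1
12 d [ 0.0037 -0.0203  0.038 ] w [-0.32  0.48  0.28] rows>= 1.0
5 d [ 0.0037 -0.0238  0.044 ] w [-0.32  0.48  0.28] rows>= 1.2
3 d [ 0.0037 -0.0248  0.0458] w [-0.32  0.48  0.28] rows>= 1.3
```

View pics/s3.png

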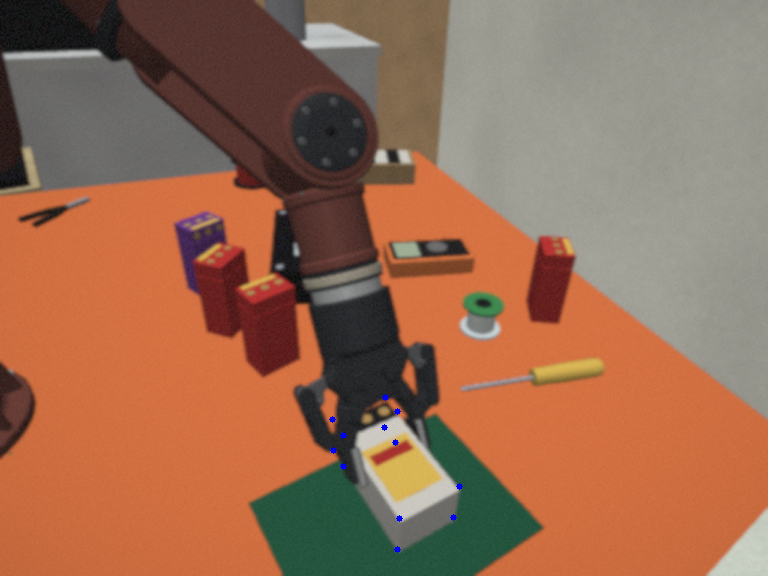

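Request:
{"fn": "servo_tool", "kwargs": {
  "plan": [
    {"x": 0.002,"y": -0.01,"z": 0.019,"wx": 0,"wy": 0.3,"wz": 0,"hand": 0.5},
    {"x": 0.004,"y": -0.02,"z": 0.036,"wx": 0,"wy": 0.5,"wz": 0,"hand": 0.5},
    {"x": 0.004,"y": -0.0215,"z": 0.039,"wx": 0,"wy": 0.5,"wz": 0,"hand": 0.5},
    {"x": 0.004,"y": -0.0222,"z": 0.0403,"wx": 0,"wy": 0.5,"wz": 0,"hand": 0.5},
    {"x": 0.004,"y": -0.023,"z": 0.0416,"wx": 0,"wy": 0.5,"wz": 0,"hand": 0.5},
    {"x": 0.004,"y": -0.0235,"z": 0.0428,"wx": 0,"wy": 0.5,"wz": 0,"hand": 0.5},
    {"x": 0.004,"y": -0.024,"z": 0.044,"wx": 0,"wy": 0.5,"wz": 0,"hand": 0.5},
    {"x": 0.004,"y": -0.024,"z": 0.044,"wx": 0,"wy": 0.5,"wz": 0,"hand": 0.5}
  ]
}}

```text
t: 6.55
tcp_pos: [458.0, -274.5, 40.2]
ee_rot: [[0.984, 0.157, 0.09], [0.181, -0.853, -0.489], [0.0, 0.498, -0.867]]
contact_force: [0.2, 0.9, -5.8]
width: 59.0
```

Request:
{"fn": "servo_tool", "kwargs": {
  "plan": [
    {"x": 0,"y": -0.0005,"z": 0.0009,"wx": 0,"wy": 0,"wz": 0,"hand": 0.5},
    {"x": 0,"y": -0.001,"z": 0.0017,"wx": 0,"wy": 0,"wz": 0,"hand": 0.5},
    {"x": 0,"y": -0.0015,"z": 0.0026,"wx": 0,"wy": 0,"wz": 0,"hand": 0.5},
    {"x": 0,"y": -0.0015,"z": 0.0026,"wx": 0,"wy": 0,"wz": 0,"hand": 0.5}
  ]
}}

```text
t: 6.88
tcp_pos: [458.2, -274.8, 39.2]
ee_rot: [[0.984, 0.157, 0.089], [0.18, -0.852, -0.492], [-0.001, 0.5, -0.866]]
contact_force: [-5.3, 9.0, 12.7]
width: 59.0
```

Request:
{"fn": "servo_tool", "kwargs": {
  "plan": [
    {"x": 0,"y": 0.0005,"z": -0.0009,"wx": 0,"wy": 0,"wz": 0,"hand": 0.5},
    {"x": 0,"y": 0.0005,"z": -0.0009,"wx": 0,"wy": 0,"wz": 0,"hand": 0.68},
    {"x": 0,"y": 0.0005,"z": -0.0009,"wx": 0,"wy": 0,"wz": 0,"hand": 0.75},
    {"x": 0,"y": 0.0005,"z": -0.0009,"wx": 0,"wy": 0,"wz": 0,"hand": 1},
    {"x": 0,"y": 0.0005,"z": -0.0009,"wx": 0,"wy": 0,"wz": 0,"hand": 1},
    {"x": 0,"y": 0.0005,"z": -0.0009,"wx": 0,"wy": 0,"wz": 0,"hand": 1},
    {"x": 0,"y": 0,"z": -0.02,"wx": 0,"wy": 0,"wz": 0,"hand": 1},
    {"x": 0,"y": 0,"z": -0.05,"wx": 0,"wy": 0,"wz": 0,"hand": 1},
    {"x": 0,"y": 0,"z": -0.09,"wx": 0,"wy": 0,"wz": 0,"hand": 1},
    {"x": 0,"y": 0,"z": -0.12,"wx": 0,"wy": 0,"wz": 0,"hand": 1},
    {"x": 0,"y": 0,"z": -0.12,"wx": 0,"wy": 0,"wz": 0,"hand": 1}
  ]
}}

```text
t: 7.8
tcp_pos: [450.4, -215.2, 146.4]
ee_rot: [[0.983, 0.155, 0.099], [0.183, -0.851, -0.492], [0.008, 0.502, -0.865]]
contact_force: [1.6, 0.1, 0.1]
width: 85.2
```

```bash
python3 - <<'E'
from h import *
s=monitor.observe();print(s['t'],s['tcp_pos'].round(1),s['width'],s['contact_force'].round(1),s['qpos'].round(2))
a=np.radians(100);R=Rxz([np.sin(a),-np.cos(a),0],[0,0,-1])
delta([459,-284,150],R)
im=camera('wrist');c=calibration('wrist');np.save('w4.npy',im)
G=lay_target(np.eye(4),(459,-284),100,3)
q=proj(c,[(G@[x*22,b*30,z,1])[:3] for x in(-1,1) for b in(-1,1) for z in(0,98,120)]);print(q.round())
big=cv2.resize(im,None,fx=1.5,fy=1.5,interpolation=cv2.INTER_CUBIC)
for x,y in q: cv2.circle(big,(int(x*1.5),int(y*1.5)),3,(0,0,255),-1)
save(big,'w4.png')
E
```

```text
7.8 [ 450.4 -215.2  146.4] 85.22215778378447 [1.6 0.1 0.1] [-0.34 -0.02  2.17 -0.64  0.81 -0.12]
 d [-0.0042  0.0617  0.0316] w [30.1  -0.62  0.43] rows>= 4.2
[[225. 201.]
 [217. 127.]
 [214. 104.]
 [282. 201.]
 [290. 127.]
 [292. 104.]
 [222. 237.]
 [212. 165.]
 [208. 142.]
 [285. 237.]
 [294. 165.]
 [297. 143.]]
```

View pics/w4.png

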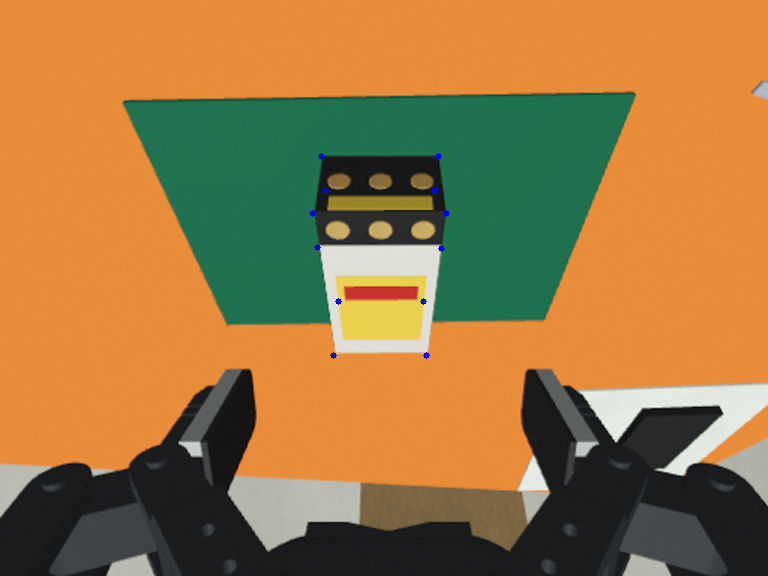

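Request:
{"fn": "servo_tool", "kwargs": {
  "plan": [
    {"x": -0.004,"y": 0.03,"z": 0.015,"wx": 15,"wy": -0.3,"wz": 0.4,"hand": 1},
    {"x": -0.004,"y": 0.062,"z": 0.032,"wx": 30.1,"wy": -0.6,"wz": 0.4,"hand": 1},
    {"x": -0.004,"y": 0.062,"z": 0.032,"wx": 30.1,"wy": -0.6,"wz": 0.4,"hand": 1},
    {"x": -0.004,"y": 0.062,"z": 0.032,"wx": 30.1,"wy": -0.6,"wz": 0.4,"hand": 1},
    {"x": -0.004,"y": 0.062,"z": 0.032,"wx": 30.1,"wy": -0.6,"wz": 0.4,"hand": 1},
    {"x": -0.004,"y": 0.062,"z": 0.032,"wx": 30.1,"wy": -0.6,"wz": 0.4,"hand": 1},
    {"x": -0.004,"y": 0.062,"z": 0.032,"wx": 30.1,"wy": -0.6,"wz": 0.4,"hand": 1}
  ]
}}

```text
t: 8.43
tcp_pos: [454.3, -286.1, 141.7]
ee_rot: [[0.986, 0.168, -0.012], [0.168, -0.986, 0.003], [-0.012, -0.005, -1.0]]
contact_force: [0.9, 0.0, -0.2]
width: 85.5
```

```bash
python3 - <<'E'
from h import *
s=monitor.observe();print(s['t'],s['tcp_pos'].round(1),s['contact_force'].round(1),s['qpos'].round(2))
a=np.radians(100);R=Rxz([np.sin(a),-np.cos(a),0],[0,0,-1])
delta([459,-284,55],R)
im=camera('wrist');c=calibration('wrist');np.save('w5.npy',im)
G=lay_target(np.eye(4),(459,-284),100,3)
q=proj(c,[(G@[x*22,b*30,z,1])[:3] for x in(-1,1) for b in(-1,1) for z in(0,98,120)]);print(q.round())
# white/dark strip: left/right edges of the ballast's white face per row
hsv=cv2.cvtColor(im,cv2.COLOR_RGB2HSV)
gm=cv2.inRange(hsv,(40,80,30),(100,255,255))
for r in range(120,330,20):
  row=gm[r]; k=[i for i in range(130,400) if row[i]==0]; print(r,(k[0],k[-1]) if k else None)
E
```

```text
8.4333 [ 454.3 -286.1  141.7] [ 0.9  0.  -0.2] [-0.69  0.16  1.9  -0.01  1.09 -0.86]
 d [ 0.006  -0.0009  0.0867] w [-0.3   0.66 -0.32] rows>= 2.1
[[233. 240.]
 [230. 135.]
 [229. 108.]
 [298. 240.]
 [302. 135.]
 [303. 108.]
 [228. 267.]
 [223. 146.]
 [222. 114.]
 [303. 267.]
 [309. 146.]
 [311. 114.]]
120 (225, 311)
140 (226, 310)
160 (226, 310)
180 (130, 310)
200 (130, 309)
220 (130, 308)
240 (130, 399)
260 (130, 399)
280 (130, 399)
300 (130, 399)
320 (130, 399)
```

Request:
{"fn": "servo_tool", "kwargs": {
  "plan": [
    {"x": 0.007,"y": -0.001,"z": 0.03,"wx": -0.3,"wy": 0.7,"wz": -0.3,"hand": 1},
    {"x": 0.007,"y": -0.001,"z": 0.06,"wx": -0.3,"wy": 0.7,"wz": -0.3,"hand": 1},
    {"x": 0.007,"y": -0.001,"z": 0.08,"wx": -0.3,"wy": 0.7,"wz": -0.3,"hand": 1},
    {"x": 0.007,"y": -0.001,"z": 0.0865,"wx": -0.3,"wy": 0.7,"wz": -0.3,"hand": 1},
    {"x": 0.007,"y": -0.001,"z": 0.0865,"wx": -0.3,"wy": 0.7,"wz": -0.3,"hand": 1},
    {"x": 0.007,"y": -0.001,"z": 0.0865,"wx": -0.3,"wy": 0.7,"wz": -0.3,"hand": 1}
  ]
}}

```text
t: 8.98
tcp_pos: [461.1, -281.2, 56.9]
ee_rot: [[0.984, 0.178, 0.002], [0.178, -0.984, 0.0], [0.002, 0.0, -1.0]]
contact_force: [0.2, -0.2, 0.3]
width: 85.5
```

```bash
python3 - <<'E'
from h import *
s=monitor.observe();print(s['t'],s['tcp_pos'].round(1),s['contact_force'].round(1))
a=np.radians(100);R=Rxz([np.sin(a),-np.cos(a),0],[0,0,-1])
delta([460,-284,55],R)
save(camera('side')[200:384,120:376],'s5.png',2.5)
E
```

```text
8.9833 [ 461.1 -281.2   56.9] [ 0.2 -0.2  0.3]
 d [-0.0016  0.0025  0.0019] w [ 0.   -0.14  0.26] rows>= 0.1
```

Request:
{"fn": "servo_tool", "kwargs": {
  "plan": [
    {"x": 0,"y": 0.0025,"z": 0.002,"wx": 0,"wy": 0,"wz": 0,"hand": 1},
    {"x": 0,"y": 0.0025,"z": 0.002,"wx": 0,"wy": 0,"wz": 0,"hand": 1},
    {"x": 0,"y": 0.0025,"z": 0.002,"wx": 0,"wy": 0,"wz": 0,"hand": 0.5},
    {"x": 0,"y": 0.0025,"z": 0.002,"wx": 0,"wy": 0,"wz": 0,"hand": 0.5},
    {"x": 0,"y": 0.0025,"z": 0.002,"wx": 0,"wy": 0,"wz": 0,"hand": 0.5},
    {"x": 0,"y": 0.0025,"z": 0.002,"wx": 0,"wy": 0,"wz": 0,"hand": 0.5},
    {"x": 0,"y": 0.0025,"z": 0.002,"wx": 0,"wy": 0,"wz": 0,"hand": 0.5},
    {"x": 0,"y": 0.0025,"z": 0.002,"wx": 0,"wy": 0,"wz": 0,"hand": 0.5}
  ],
  "force": 60
}}

```text
t: 9.7
tcp_pos: [461.8, -285.5, 56.3]
ee_rot: [[0.984, 0.177, 0.003], [0.177, -0.984, -0.001], [0.003, 0.001, -1.0]]
contact_force: [-1.4, -0.1, 6.1]
width: 58.0
```

```bash
python3 - <<'E'
from h import *
s=monitor.observe();print(s['t'],s['tcp_pos'].round(1),s['ee_rot'].round(3).tolist(),s['width'],s['contact_force'].round(1))
a=camera('side')[200:384,120:376];b=camera('wrist');np.save('w6.npy',b)
a=cv2.resize(a,(512,368)); save(np.vstack([a,b[0:384]])[:752],'g6.png',.79)
E
```

```text
9.7 [ 461.8 -285.5   56.3] [[0.984, 0.177, 0.003], [0.177, -0.984, -0.001], [0.003, 0.001, -1.0]] 57.995643753007144 [-1.4 -0.1  6.1]
```

View pics/g6.png

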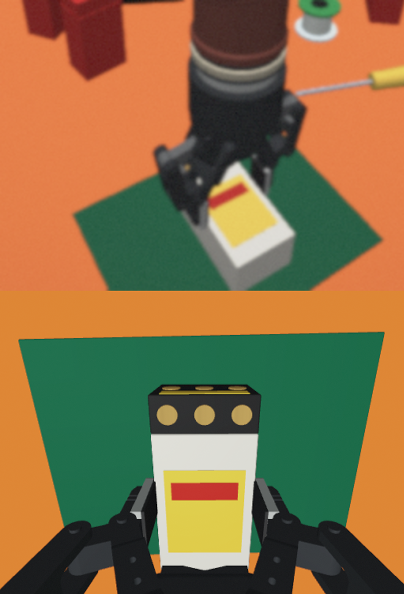

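Request:
{"fn": "servo_tool", "kwargs": {
  "plan": [
    {"x": 0,"y": 0,"z": -0.008,"wx": 0,"wy": 0,"wz": 0,"hand": 0.5},
    {"x": 0,"y": 0,"z": -0.03,"wx": 0,"wy": 0,"wz": 0,"hand": 0.5},
    {"x": 0,"y": 0,"z": -0.06,"wx": 0,"wy": 0,"wz": 0,"hand": 0.5},
    {"x": 0,"y": 0,"z": -0.09,"wx": 0,"wy": 0,"wz": 0,"hand": 0.5},
    {"x": 0,"y": 0,"z": -0.12,"wx": 0,"wy": 0,"wz": 0,"hand": 0.5},
    {"x": 0,"y": 0,"z": -0.15,"wx": 0,"wy": 0,"wz": 0,"hand": 0.5},
    {"x": 0,"y": 0,"z": -0.16,"wx": 0,"wy": 0,"wz": 0,"hand": 0.5},
    {"x": 0,"y": 0,"z": -0.16,"wx": 0,"wy": 0,"wz": 0,"hand": 0.5}
  ],
  "force": 60
}}

```text
t: 10.47
tcp_pos: [462.7, -286.0, 218.1]
ee_rot: [[0.984, 0.177, 0.008], [0.177, -0.984, -0.004], [0.008, 0.005, -1.0]]
contact_force: [0.3, -1.0, -5.5]
width: 57.9
```

```bash
python3 - <<'E'
from h import *
s=monitor.observe();print(s['t'],s['tcp_pos'].round(1),s['width'],s['contact_force'].round(1))
tx=np.array([.2307,.973,0]);tc=np.array([507,218.5,0])
delta(tc-90*tx+[0,0,210],Rxz(np.cross(tx,[0,0,1]),[0,0,-1]))
E
```

```text
10.4667 [ 462.7 -286.   218.1] 57.89800668642948 [ 0.3 -1.  -5.5]
 d [ 0.0968 -0.4063  0.0068] w [ 0.19 -0.48 23.51] rows>= 10.0
```

Request:
{"fn": "servo_tool", "kwargs": {
  "plan": [
    {"x": 0.006,"y": -0.025,"z": 0,"wx": 0,"wy": 0,"wz": 1.5,"hand": 0.5},
    {"x": 0.097,"y": -0.406,"z": 0.007,"wx": 0.2,"wy": -0.5,"wz": 23.5,"hand": 0.5},
    {"x": 0.097,"y": -0.406,"z": 0.007,"wx": 0.2,"wy": -0.5,"wz": 23.5,"hand": 0.5},
    {"x": 0.097,"y": -0.406,"z": 0.007,"wx": 0.2,"wy": -0.5,"wz": 23.5,"hand": 0.5},
    {"x": 0.097,"y": -0.406,"z": 0.007,"wx": 0.2,"wy": -0.5,"wz": 23.5,"hand": 0.5},
    {"x": 0.097,"y": -0.406,"z": 0.007,"wx": 0.2,"wy": -0.5,"wz": 23.5,"hand": 0.5},
    {"x": 0.097,"y": -0.406,"z": 0.007,"wx": 0.2,"wy": -0.5,"wz": 23.5,"hand": 0.5},
    {"x": 0.097,"y": -0.406,"z": 0.007,"wx": 0.2,"wy": -0.5,"wz": 23.5,"hand": 0.5},
    {"x": 0.097,"y": -0.406,"z": 0.007,"wx": 0.2,"wy": -0.5,"wz": 23.5,"hand": 0.5},
    {"x": 0.097,"y": -0.406,"z": 0.007,"wx": 0.2,"wy": -0.5,"wz": 23.5,"hand": 0.5},
    {"x": 0.097,"y": -0.406,"z": 0.007,"wx": 0.2,"wy": -0.5,"wz": 23.5,"hand": 0.5},
    {"x": 0.097,"y": -0.406,"z": 0.007,"wx": 0.2,"wy": -0.5,"wz": 23.5,"hand": 0.5},
    {"x": 0.097,"y": -0.406,"z": 0.007,"wx": 0.2,"wy": -0.5,"wz": 23.5,"hand": 0.5},
    {"x": 0.097,"y": -0.406,"z": 0.007,"wx": 0.2,"wy": -0.5,"wz": 23.5,"hand": 0.5},
    {"x": 0.097,"y": -0.406,"z": 0.007,"wx": 0.2,"wy": -0.5,"wz": 23.5,"hand": 0.5},
    {"x": 0.097,"y": -0.406,"z": 0.007,"wx": 0.2,"wy": -0.5,"wz": 23.5,"hand": 0.5}
  ],
  "force": 60
}}

```text
t: 11.8
tcp_pos: [484.5, 130.7, 207.3]
ee_rot: [[0.973, -0.232, -0.007], [-0.232, -0.973, 0.004], [-0.008, -0.002, -1.0]]
contact_force: [0.1, -0.5, -5.2]
width: 58.0
```

```bash
python3 - <<'E'
from h import *
s=monitor.observe();print(s['t'],s['tcp_pos'].round(1),s['ee_rot'].round(4).tolist(),s['width'],s['contact_force'].round(1))
c=calibration('wrist');im=camera('wrist');np.save('w7.npy',im);import pickle;pickle.dump((c,s),open('w7.pkl','wb'))
save(im,'w7.png',1.56)
# predicted tray points and ballast points
tx=np.array([.2307,.973,0]);ty=np.array([-.973,.2307,0]);tc=np.array([507,218.5,0])
print('rim',proj(c,[tc+a*115*tx+b*65*ty+[0,0,62] for a in(-1,1) for b in(-1,1)]).round(),'mouth',proj(c,[tc+a*62*tx+b*32*ty+[0,0,62] for a in(-1,1) for b in(-1,1)]).round())
R=s['ee_rot'];print('ballast',proj(c,[s['tcp_pos']+R@np.array([b*30,-2+e*60,9.3]) for e in(-1,1) for b in(-1,1)]).round(1), 'strip',proj(c,[s['tcp_pos']+R@np.array([b*30,-2-38,9.3]) for b in(-1,1)]).round(1))
E
```

```text
11.8 [484.5 130.7 207.3] [[0.9726, -0.2323, -0.0073], [-0.2323, -0.9726, 0.0038], [-0.008, -0.002, -1.0]] 57.98791276343985 [ 0.1 -0.5 -5.2]
rim [[ 332.  201.]
 [ 190.  201.]
 [ 357. -114.]
 [ 165. -113.]] mouth [[298. 144.]
 [224. 144.]
 [305. -23.]
 [217. -23.]]
ballast [[184.1 130.9]
 [328.5 130.8]
 [201.3 353.5]
 [312.5 353.5]] strip [[188.  181.1]
 [324.9 181.1]]
```

View pics/w7.png

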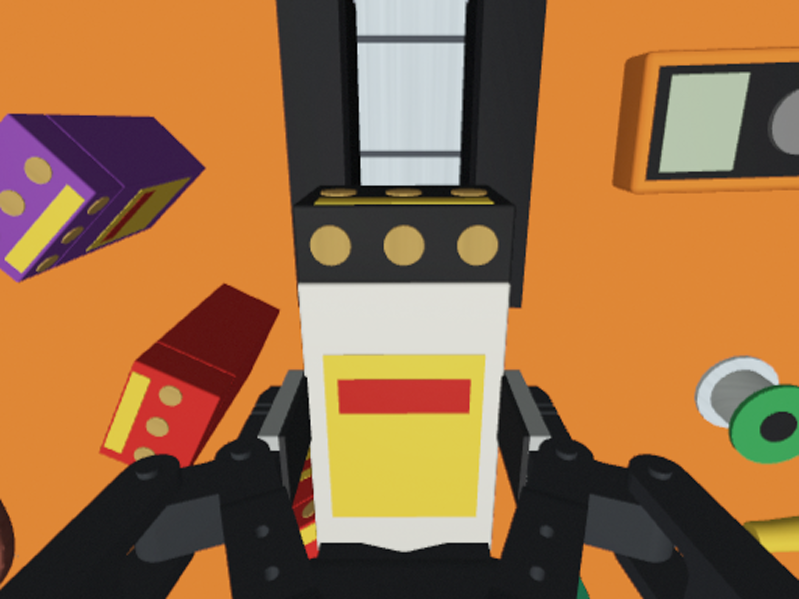

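Request:
{"fn": "servo_tool", "kwargs": {
  "plan": [
    {"x": 0,"y": 0.02,"z": 0,"wx": -0.1,"wy": 0.4,"wz": 0,"hand": 0.5},
    {"x": 0,"y": 0.05,"z": 0,"wx": -0.1,"wy": 0.4,"wz": 0,"hand": 0.5},
    {"x": 0,"y": 0.065,"z": 0,"wx": -0.1,"wy": 0.4,"wz": 0,"hand": 0.5},
    {"x": 0,"y": 0.065,"z": 0,"wx": -0.1,"wy": 0.4,"wz": 0,"hand": 0.5},
    {"x": 0,"y": 0.065,"z": 0,"wx": -0.1,"wy": 0.4,"wz": 0,"hand": 0.5},
    {"x": 0,"y": 0.065,"z": 0,"wx": -0.1,"wy": 0.4,"wz": 0,"hand": 0.5}
  ],
  "force": 60
}}

```text
t: 12.35
tcp_pos: [470.2, 68.4, 208.3]
ee_rot: [[0.973, -0.232, 0.002], [-0.232, -0.973, 0.002], [0.001, -0.002, -1.0]]
contact_force: [0.1, -0.1, -5.2]
width: 57.8
```

```bash
python3 - <<'E'
from h import *
import pickle
s=monitor.observe();print(s['t'],s['tcp_pos'].round(1),s['ee_rot'].round(4).tolist(),s['contact_force'].round(1))
c=calibration('wrist');im=camera('wrist');np.save('w8.npy',im);pickle.dump((c,s),open('w8.pkl','wb'))
tx=np.array([.2307,.973,0]);ty=np.array([-.973,.2307,0]);tc=np.array([507,218.5,0])
print('rim',proj(c,[tc+a*115*tx+b*65*ty+[0,0,62] for a in(-1,) for b in(-1,1)]).round(),'mouth',proj(c,[tc+a*62*tx+b*32*ty+[0,0,62] for a in(-1,) for b in(-1,1)]).round())
save(im[0:260,130:390],'w8.png',2.3)
E
```

```text
12.35 [470.2  68.4 208.3] [[0.9727, -0.232, 0.0016], [-0.232, -0.9727, 0.0018], [0.0011, -0.0021, -1.0]] [ 0.1 -0.1 -5.2]
rim [[335. 131.]
 [182. 132.]] mouth [[299.  65.]
 [219.  65.]]
```

View pics/w8.png

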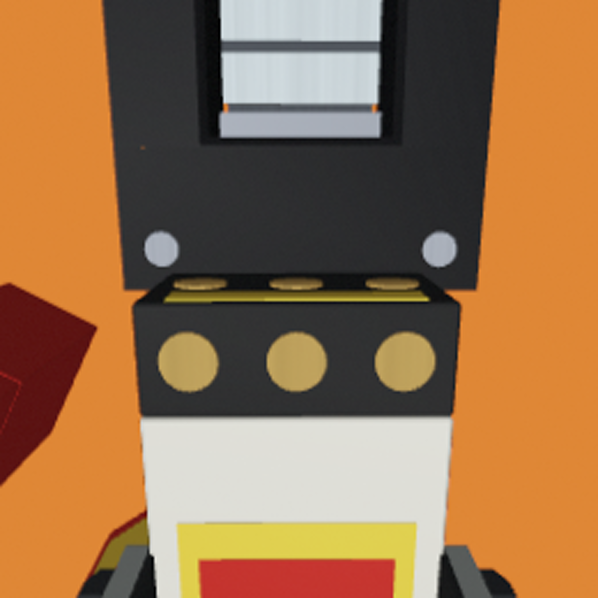

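```bash
python3 - <<'E'
from h import *
import pickle
from scipy.optimize import least_squares as ls
c,s=pickle.load(open('w8.pkl','rb'));R=s['ee_rot'];p=s['tcp_pos']
px=lambda L:np.array(L)/2.3+[129.8,-.2]
def fit(obj,img,zfix=None):
    obj=np.array(obj,float)
    def pts(v):
        x,y,z,a=v; ca,sa=np.cos(a),np.sin(a)
        return np.c_[x+ca*obj[:,0]-sa*obj[:,1], y+sa*obj[:,0]+ca*obj[:,1], z+obj[:,2]]
    def f(v):
        if zfix is not None: v=np.r_[v[:2],zfix,v[3]]
        return (proj(c,p+pts(v)@R.T)-img).ravel()
    r=ls(f,[0,0,zfix or 9,0]);print(r.x.round(2),'yaw deg',np.degrees(r.x[3]).round(2),'res',r.fun.round(1))
# tool frame objects; tool -y = terminal direction
b=[(-30,-60,0),(30,-60,0),(-30,-38,0),(30,-38,0)]
bi=px([(134,303),(460,303),(141,415),(452,415)])
fit(b,bi);fit(b,bi,9.3)
t=[(-65,115,0),(65,115,0),(-35,65,0),(35,65,0)]
ti=px([(124,290),(477,290),(201,143),(402,143)])
fit(t,ti);fit(t,ti,p[2]-62)
E
```

```text
[ 1.01 -1.48 11.62  0.  ] yaw deg 0.04 res [-0.1 -0.4 -0.  -0.3  0.4  0.3 -0.2  0.4]
[ 1.01 -1.99  9.3   0.  ] yaw deg 0.04 res [-1.4 -0.7  1.2 -0.6 -0.7  0.9  0.9  0.9]
[   2.69 -159.17  146.      0.  ] yaw deg 0.07 res [ 0.1 -0.4  0.2 -0.2 -0.5  0.2  0.2  0.3]
[   2.69 -159.16  116.45    0.  ] yaw deg 0.07 res [ 0.2 -0.4  0.1 -0.3 -0.4  0.3  0.2  0.4]
```

```bash
python3 - <<'E'
from h import *
import pickle
c,s=pickle.load(open('w8.pkl','rb'));R=s['ee_rot'];p=s['tcp_pos']
g=p+R@np.array([1.68,-157.7,0]);x=R[:,0]*[1,1,0];Rg=Rxz(x,[0,0,-1]);np.save('G.npy',np.c_[g,Rg]);print(g)
g[2]=128;delta(g,Rg)
E
```

```text
[508.45375586 221.45541771 208.65608693]
 d [ 0.0018 -0.1572  0.0806] w [-0.11 -0.06  0.05] rows>= 4.2
```

Request:
{"fn": "servo_tool", "kwargs": {
  "plan": [
    {"x": 0.0005,"y": -0.03,"z": 0,"wx": 0,"wy": 0,"wz": 0,"hand": 0.5},
    {"x": 0.001,"y": -0.065,"z": 0.01,"wx": -0.1,"wy": 0,"wz": 0,"hand": 0.5},
    {"x": 0.001,"y": -0.1,"z": 0.025,"wx": -0.1,"wy": 0,"wz": 0,"hand": 0.5},
    {"x": 0.0018,"y": -0.13,"z": 0.045,"wx": -0.1,"wy": 0,"wz": 0,"hand": 0.5},
    {"x": 0.0018,"y": -0.15,"z": 0.065,"wx": -0.1,"wy": 0,"wz": 0,"hand": 0.5},
    {"x": 0.0018,"y": -0.1572,"z": 0.08,"wx": -0.1,"wy": 0,"wz": 0,"hand": 0.5},
    {"x": 0.0018,"y": -0.1572,"z": 0.08,"wx": -0.1,"wy": 0,"wz": 0,"hand": 0.5},
    {"x": 0.0018,"y": -0.1572,"z": 0.08,"wx": -0.1,"wy": 0,"wz": 0,"hand": 0.5},
    {"x": 0.0018,"y": -0.1572,"z": 0.08,"wx": -0.1,"wy": 0,"wz": 0,"hand": 0.5},
    {"x": 0.0018,"y": -0.1572,"z": 0.08,"wx": -0.1,"wy": 0,"wz": 0,"hand": 0.5}
  ],
  "force": 60
}}

```text
t: 13.23
tcp_pos: [509.1, 221.1, 129.8]
ee_rot: [[0.973, -0.231, 0.003], [-0.231, -0.973, -0.0], [0.003, -0.001, -1.0]]
contact_force: [0.4, -0.2, -4.5]
width: 57.8
```

```bash
python3 - <<'E'
from h import *
s=monitor.observe();print(s['t'],s['tcp_pos'].round(1),s['contact_force'].round(1))
G=np.load('G.npy')
for z in(128,115,100,91): g=G[:,0].copy();g[2]=z;delta(g,G[:,1:],z)
E
```

```text
13.2333 [509.1 221.1 129.8] [ 0.4 -0.2 -4.5]
128 d [-0.0007 -0.0002  0.0018] w [-0.03 -0.17  0.06] rows>= 0.0
115 d [-0.0007 -0.0001  0.0148] w [-0.03 -0.17  0.06] rows>= 0.4
100 d [-0.0008 -0.0001  0.0298] w [-0.03 -0.17  0.06] rows>= 0.7
91 d [-0.0008 -0.0001  0.0388] w [-0.03 -0.17  0.06] rows>= 0.9
```

Aligned; descend into the mouth.

Request:
{"fn": "servo_tool", "kwargs": {
  "plan": [
    {"x": -0.0007,"y": 0,"z": 0.004,"wx": 0,"wy": -0.2,"wz": 0,"hand": 0.5},
    {"x": -0.0007,"y": 0,"z": 0.008,"wx": 0,"wy": -0.2,"wz": 0,"hand": 0.5},
    {"x": -0.0007,"y": 0,"z": 0.011,"wx": 0,"wy": -0.2,"wz": 0,"hand": 0.5},
    {"x": -0.0007,"y": 0,"z": 0.014,"wx": 0,"wy": -0.2,"wz": 0,"hand": 0.5},
    {"x": -0.0007,"y": 0,"z": 0.017,"wx": 0,"wy": -0.2,"wz": 0,"hand": 0.5},
    {"x": -0.0007,"y": 0,"z": 0.02,"wx": 0,"wy": -0.2,"wz": 0,"hand": 0.5},
    {"x": -0.0007,"y": 0,"z": 0.023,"wx": 0,"wy": -0.2,"wz": 0,"hand": 0.5},
    {"x": -0.0007,"y": 0,"z": 0.023,"wx": 0,"wy": -0.2,"wz": 0,"hand": 0.5}
  ],
  "force": 60
}}

```text
t: 13.9
tcp_pos: [506.8, 221.3, 104.3]
ee_rot: [[0.973, -0.231, -0.004], [-0.231, -0.973, -0.0], [-0.004, 0.001, -1.0]]
contact_force: [-0.1, 0.4, -4.6]
width: 57.7
```

Request:
{"fn": "servo_tool", "kwargs": {
  "plan": [
    {"x": 0.0008,"y": 0,"z": 0.002,"wx": 0,"wy": 0.2,"wz": 0,"hand": 0.5},
    {"x": 0.001,"y": 0,"z": 0.004,"wx": 0,"wy": 0.2,"wz": 0,"hand": 0.5},
    {"x": 0.001,"y": 0,"z": 0.006,"wx": 0,"wy": 0.2,"wz": 0,"hand": 0.5},
    {"x": 0.001,"y": 0,"z": 0.008,"wx": 0,"wy": 0.2,"wz": 0,"hand": 0.5},
    {"x": 0.001,"y": 0,"z": 0.0095,"wx": 0,"wy": 0.2,"wz": 0,"hand": 0.5},
    {"x": 0.001,"y": 0,"z": 0.011,"wx": 0,"wy": 0.2,"wz": 0,"hand": 0.5},
    {"x": 0.001,"y": 0,"z": 0.011,"wx": 0,"wy": 0.2,"wz": 0,"hand": 0.5}
  ],
  "force": 60
}}

```text
t: 14.48
tcp_pos: [508.0, 221.1, 93.8]
ee_rot: [[0.973, -0.23, -0.0], [-0.23, -0.973, -0.001], [-0.0, 0.001, -1.0]]
contact_force: [0.3, -0.5, -5.1]
width: 58.2
```

Request:
{"fn": "servo_tool", "kwargs": {
  "plan": [
    {"x": 0,"y": 0,"z": 0.001,"wx": 0,"wy": 0,"wz": 0,"hand": 0.5},
    {"x": 0,"y": 0,"z": 0.002,"wx": 0,"wy": 0,"wz": 0,"hand": 0.5},
    {"x": 0,"y": 0,"z": 0.003,"wx": 0,"wy": 0,"wz": 0,"hand": 0.5},
    {"x": 0,"y": 0,"z": 0.0035,"wx": 0,"wy": 0,"wz": 0,"hand": 0.5},
    {"x": 0,"y": 0,"z": 0.004,"wx": 0,"wy": 0,"wz": 0,"hand": 0.5},
    {"x": 0,"y": 0,"z": 0.004,"wx": 0,"wy": 0,"wz": 0,"hand": 0.5}
  ]
}}

```text
t: 14.98
tcp_pos: [508.2, 221.2, 90.2]
ee_rot: [[0.973, -0.23, 0.0], [-0.23, -0.973, -0.001], [0.0, 0.001, -1.0]]
contact_force: [-0.9, 0.2, -5.1]
width: 58.1
```

Request:
{"fn": "servo_tool", "kwargs": {
  "plan": [
    {"x": 0,"y": 0,"z": 0.0005,"wx": 0,"wy": 0,"wz": 0,"hand": 0.5},
    {"x": 0,"y": 0,"z": 0.001,"wx": 0,"wy": 0,"wz": 0,"hand": 0.5},
    {"x": 0,"y": 0,"z": 0.0015,"wx": 0,"wy": 0,"wz": 0,"hand": 0.5},
    {"x": 0,"y": 0,"z": 0.002,"wx": 0,"wy": 0,"wz": 0,"hand": 0.5},
    {"x": 0,"y": 0,"z": 0.002,"wx": 0,"wy": 0,"wz": 0,"hand": 0.5}
  ]
}}

```text
t: 15.4
tcp_pos: [508.1, 221.2, 88.1]
ee_rot: [[0.973, -0.23, 0.0], [-0.23, -0.973, -0.001], [0.0, 0.001, -1.0]]
contact_force: [-0.3, -0.1, -4.8]
width: 58.3
```

Request:
{"fn": "servo_tool", "kwargs": {
  "plan": [
    {"x": 0,"y": 0,"z": 0.0005,"wx": 0,"wy": 0,"wz": 0,"hand": 0.5},
    {"x": 0,"y": 0,"z": 0.001,"wx": 0,"wy": 0,"wz": 0,"hand": 0.5},
    {"x": 0,"y": 0,"z": 0.0015,"wx": 0,"wy": 0,"wz": 0,"hand": 0.5},
    {"x": 0,"y": 0,"z": 0.0015,"wx": 0,"wy": 0,"wz": 0,"hand": 0.5}
  ]
}}

```text
t: 15.73
tcp_pos: [508.3, 221.2, 87.3]
ee_rot: [[0.973, -0.23, 0.0], [-0.23, -0.973, -0.001], [0.0, 0.001, -1.0]]
contact_force: [-1.7, -0.2, -0.5]
width: 58.3
```

Request:
{"fn": "servo_tool", "kwargs": {
  "plan": [
    {"x": 0,"y": 0,"z": 0.0003,"wx": 0,"wy": 0,"wz": 0,"hand": 0.66},
    {"x": 0,"y": 0,"z": 0.0003,"wx": 0,"wy": 0,"wz": 0,"hand": 0.72},
    {"x": 0,"y": 0,"z": 0.0003,"wx": 0,"wy": 0,"wz": 0,"hand": 0.8},
    {"x": 0,"y": 0,"z": 0.0003,"wx": 0,"wy": 0,"wz": 0,"hand": 0.95},
    {"x": 0,"y": 0,"z": 0.0003,"wx": 0,"wy": 0,"wz": 0,"hand": 0.95},
    {"x": 0,"y": 0,"z": -0.01,"wx": 0,"wy": 0,"wz": 0,"hand": 0.95},
    {"x": 0,"y": 0,"z": -0.035,"wx": 0,"wy": 0,"wz": 0,"hand": 0.95},
    {"x": 0,"y": 0,"z": -0.06,"wx": 0,"wy": 0,"wz": 0,"hand": 0.5},
    {"x": 0,"y": 0,"z": -0.06,"wx": 0,"wy": 0,"wz": 0,"hand": 0},
    {"x": 0,"y": 0,"z": -0.06,"wx": 0,"wy": 0,"wz": 0,"hand": 0},
    {"x": 0,"y": 0,"z": -0.06,"wx": 0,"wy": 0,"wz": 0,"hand": 0},
    {"x": 0,"y": 0,"z": -0.06,"wx": 0,"wy": 0,"wz": 0,"hand": 0},
    {"x": 0,"y": 0,"z": -0.06,"wx": 0,"wy": 0,"wz": 0,"hand": 0},
    {"x": 0,"y": 0,"z": -0.06,"wx": 0,"wy": 0,"wz": 0,"hand": 0}
  ]
}}

```text
t: 16.9
tcp_pos: [507.3, 221.0, 145.5]
ee_rot: [[0.973, -0.23, -0.002], [-0.23, -0.973, -0.001], [-0.002, 0.002, -1.0]]
contact_force: [-0.5, -0.0, -0.4]
width: -0.3
```

```bash
python3 - <<'E'
from h import *
s=monitor.observe();print(s['t'],s['tcp_pos'].round(1),s['width'],s['contact_force'].round(1),s['qpos'].round(2))
G=np.load('G.npy');g=G[:,0]+G[:,1:]@np.array([1.0,-1.7,0])
for z in (104,86):
  g[2]=z;delta(g,G[:,1:],z)
E
```

```text
16.9 [507.3 221.  145.5] -0.28105853641775363 [-0.5 -0.  -0.4] [ 0.28  0.19  1.87 -0.    1.09  0.52]
104 d [ 0.0021 -0.0025  0.0415] w [0.11 0.1  0.09] rows>= 1.0
86 d [ 0.0021 -0.0025  0.0595] w [0.11 0.1  0.09] rows>= 1.4
```

Request:
{"fn": "servo_tool", "kwargs": {
  "plan": [
    {"x": 0.002,"y": -0.0025,"z": 0.02,"wx": 0,"wy": 0,"wz": 0,"hand": 0},
    {"x": 0.002,"y": -0.0025,"z": 0.035,"wx": 0,"wy": 0,"wz": 0,"hand": 0},
    {"x": 0.002,"y": -0.0025,"z": 0.042,"wx": 0,"wy": 0,"wz": 0,"hand": 0},
    {"x": 0.002,"y": -0.0025,"z": 0.044,"wx": 0,"wy": 0,"wz": 0,"hand": 0},
    {"x": 0.002,"y": -0.0025,"z": 0.046,"wx": 0,"wy": 0,"wz": 0,"hand": 0},
    {"x": 0.002,"y": -0.0025,"z": 0.048,"wx": 0,"wy": 0,"wz": 0,"hand": 0},
    {"x": 0.002,"y": -0.0025,"z": 0.05,"wx": 0,"wy": 0,"wz": 0,"hand": 0},
    {"x": 0.002,"y": -0.0025,"z": 0.05,"wx": 0,"wy": 0,"wz": 0,"hand": 0}
  ]
}}

```text
t: 17.57
tcp_pos: [511.0, 223.3, 97.9]
ee_rot: [[0.973, -0.23, 0.001], [-0.23, -0.973, -0.001], [0.001, 0.001, -1.0]]
contact_force: [-0.4, 0.7, 0.2]
width: 0.0
```

Request:
{"fn": "servo_tool", "kwargs": {
  "plan": [
    {"x": -0.001,"y": 0,"z": 0.001,"wx": 0,"wy": 0,"wz": 0,"hand": 0},
    {"x": -0.001,"y": 0,"z": 0.002,"wx": 0,"wy": 0,"wz": 0,"hand": 0},
    {"x": -0.001,"y": 0,"z": 0.003,"wx": 0,"wy": 0,"wz": 0,"hand": 0},
    {"x": -0.001,"y": 0,"z": 0.004,"wx": 0,"wy": 0,"wz": 0,"hand": 0}
  ]
}}

```text
t: 17.9
tcp_pos: [511.1, 223.4, 94.9]
ee_rot: [[0.973, -0.23, 0.003], [-0.23, -0.973, -0.001], [0.003, 0.0, -1.0]]
contact_force: [-1.7, -2.2, 7.4]
width: 0.1
```

Request:
{"fn": "servo_tool", "kwargs": {
  "plan": [
    {"x": 0,"y": 0,"z": 0.001,"wx": 0,"wy": 0,"wz": 0,"hand": 0},
    {"x": 0,"y": 0,"z": 0.002,"wx": 0,"wy": 0,"wz": 0,"hand": 0},
    {"x": 0,"y": 0,"z": 0.003,"wx": 0,"wy": 0,"wz": 0,"hand": 0},
    {"x": 0,"y": 0,"z": 0.004,"wx": 0,"wy": 0,"wz": 0,"hand": 0},
    {"x": 0,"y": 0,"z": 0.005,"wx": 0,"wy": 0,"wz": 0,"hand": 0},
    {"x": 0,"y": 0,"z": 0.006,"wx": 0,"wy": 0,"wz": 0,"hand": 0}
  ]
}}

```text
t: 18.4
tcp_pos: [511.1, 223.4, 88.9]
ee_rot: [[0.973, -0.23, 0.003], [-0.23, -0.973, -0.001], [0.003, 0.0, -1.0]]
contact_force: [-2.4, -2.9, 6.9]
width: -0.2
```

Request:
{"fn": "servo_tool", "kwargs": {
  "plan": [
    {"x": 0,"y": 0,"z": 0.001,"wx": 0,"wy": 0,"wz": 0,"hand": 0},
    {"x": 0,"y": 0,"z": 0.002,"wx": 0,"wy": 0,"wz": 0,"hand": 0},
    {"x": 0,"y": 0,"z": 0.003,"wx": 0,"wy": 0,"wz": 0,"hand": 0},
    {"x": 0,"y": 0,"z": 0.004,"wx": 0,"wy": 0,"wz": 0,"hand": 0},
    {"x": 0,"y": 0,"z": 0.005,"wx": 0,"wy": 0,"wz": 0,"hand": 0}
  ]
}}

```text
t: 18.82
tcp_pos: [511.1, 223.4, 84.0]
ee_rot: [[0.973, -0.23, 0.003], [-0.23, -0.973, -0.001], [0.003, 0.0, -1.0]]
contact_force: [-4.4, -3.4, 17.4]
width: -0.2
```

Request:
{"fn": "servo_tool", "kwargs": {
  "plan": [
    {"x": 0,"y": 0,"z": 0.0005,"wx": 0,"wy": 0,"wz": 0,"hand": 0},
    {"x": 0,"y": 0,"z": 0.001,"wx": 0,"wy": 0,"wz": 0,"hand": 0},
    {"x": 0,"y": 0,"z": 0.001,"wx": 0,"wy": 0,"wz": 0,"hand": 0}
  ]
}}

```text
t: 19.07
tcp_pos: [511.2, 223.4, 84.0]
ee_rot: [[0.973, -0.23, 0.002], [-0.23, -0.973, -0.001], [0.003, 0.001, -1.0]]
contact_force: [-4.6, -2.1, 13.7]
width: 0.1
```

Request:
{"fn": "servo_tool", "kwargs": {
  "plan": [
    {"x": 0,"y": 0,"z": 0.001,"wx": 0,"wy": 0,"wz": 0,"hand": 0},
    {"x": 0,"y": 0,"z": 0.002,"wx": 0,"wy": 0,"wz": 0,"hand": 0},
    {"x": 0,"y": 0,"z": 0.002,"wx": 0,"wy": 0,"wz": 0,"hand": 0},
    {"x": 0,"y": 0,"z": 0.002,"wx": 0,"wy": 0,"wz": 0,"hand": 0}
  ]
}}

```text
t: 19.4
tcp_pos: [511.3, 223.4, 84.0]
ee_rot: [[0.973, -0.23, 0.002], [-0.23, -0.973, -0.002], [0.002, 0.001, -1.0]]
contact_force: [-9.3, -3.5, 24.5]
width: 0.1
```

Request:
{"fn": "servo_tool", "kwargs": {
  "plan": [
    {"x": 0,"y": 0,"z": -0.004,"wx": 0,"wy": 0,"wz": 0,"hand": 0},
    {"x": 0,"y": 0,"z": -0.03,"wx": 0,"wy": 0,"wz": 0,"hand": 0},
    {"x": 0,"y": 0.03,"z": -0.07,"wx": 0,"wy": 0,"wz": 0,"hand": 0},
    {"x": 0,"y": 0.06,"z": -0.11,"wx": 0,"wy": 0,"wz": 0,"hand": 0},
    {"x": 0,"y": 0.09,"z": -0.14,"wx": 0,"wy": 0,"wz": 0,"hand": 0},
    {"x": 0,"y": 0.11,"z": -0.15,"wx": 0,"wy": 0,"wz": 0,"hand": 0},
    {"x": 0,"y": 0.11,"z": -0.15,"wx": 0,"wy": 0,"wz": 0,"hand": 0},
    {"x": 0,"y": 0.11,"z": -0.15,"wx": 0,"wy": 0,"wz": 0,"hand": 0}
  ]
}}

```text
t: 20.07
tcp_pos: [486.0, 115.7, 231.4]
ee_rot: [[0.972, -0.233, 0.007], [-0.233, -0.972, 0.0], [0.006, -0.002, -1.0]]
contact_force: [-0.3, 0.6, -0.6]
width: -0.1
```

```bash
python3 - <<'E'
from h import *
s=monitor.observe();print(s['t'],s['tcp_pos'].round(1),s['contact_force'].round(1))
a=camera('wrist');b=camera('side')[90:230,100:420]
b=cv2.resize(b,(512,224),interpolation=cv2.INTER_CUBIC)
save(np.vstack([a,b]),'end.png',.98)
t=camera('top');t0=np.load('top0.npy');d=np.abs(t.astype(int)-t0).sum(2)
for n,(u,v) in dict(solder=(262,155),meter=(193,152),driver=(308,155)).items(): print(n,d[v-30:v+30,u-22:u+22].mean().round(1))
E
```

```text
20.0667 [486.  115.7 231.4] [-0.3  0.6 -0.6]
solder 12.3
meter 12.5
driver 12.9
```

View pics/end.png

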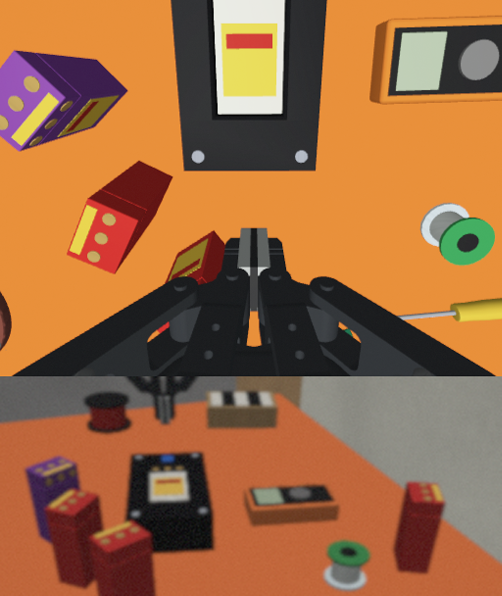

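```bash
python3 -c "
from cell import ticket
print(ticket.sign_off())"
```

```text
the job is handed in; nothing more can be done
None
```

I laid the ballast label-up on the green mat and let go. I then re-gripped it by its long sides and set it in the tray recess, terminals towards the blue gland. With the fingers shut I pressed it home and handed the job in at about 20 s of the 64 s limit.

**Last checks:**
- **Press:** it met a hard stop with the fingertips at 62 mm, which is rim height. The stop held up to 24.5 N.
- **Final pictures:** they show the ballast looking flush, with its label up and its terminal end towards the gland. I pressed only at the centre, so I did not check the two ends separately.
- **Bystanders:** the solder reel, meter and screwdriver show no movement, in the picture difference or by eye.
- **Clear of everything:** the arm was touching nothing at hand-in, with the force reading near zero.

**Disagreements:**
- The wrist camera put the label face 11.6 mm below the TCP (the tool's reference point). The mat height and the contact with the seat both gave 9.3 mm, and contact came where that predicted.
- The wrist view put the tray about 4 mm from where the top camera did. I used the wrist measurement, and the ballast went in without side contact.

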